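Close the bottle leak tester and hold its cover down

ROBOT

A 6-joint arm with a two-finger parallel gripper is mounted at the origin on the work surface. World frame = base frame: x ahead of the robot, y to its left, z up, the work surface at z = 0. Lengths are in mm, angles in rad, forces in N, time in s.
With the tool pointing down it reaches from about 350 to 875 mm from the base axis. Payload 4.2 kg.
Tool frame: the origin (TCP) lies at the very end of the fingers, on their centre line; the grasp point (between the pads) lies arm.grip_depth behind it (arm.grip_depth is the distance from the TCP to the grasp point, in mm); z points along the fingers, y is the direction in which the jaws open and shut (so a half turn about z gives the same grasp; the last joint's range is limited). The gripper opens to 85 mm and grips with 20 to 120 N. Pads are 22 mm wide; open, the fingers measure 114 mm over their backs; the gripper's body (76 mm by 85 mm) begins 54 mm behind the grasp point. The pads swing forward as they close: fully open they stand 13 mm farther back than shut.
Start: joints at [1.434, 0.385, 0.008, 0, -1.194, -0.259], TCP at [240.933, 576.672, 231.312] pointing down, gripper open.
Joint ranges: [-3.14, 3.14], [-1.21, 2.06], [-1.07, 1.41], [-3.16, 2.05], [-2.99, -0.16], [-3.1, 3.1]. Speed limits (rad/s): [2.79, 2.79, 3.14, 3.14, 3.14, 3.14].

INTERFACE

Orientations are given as a unit quaternion [x, y, z, w].
In Python, from bench import arm, optics, workorder gives the robot as it stands. The module is installed in compiled form; this text tells all that it offers.
- The arm moves only by the tool play_rows, never from a script. Its arguments are lists of equal length, an entry for each row: "travel": the shift along the tool's x, y, z in m, a list of three; "rotation": the turn, a rotation vector about the tool's x, y, z in rad, a list of three; "grip": the opening, from 0 (shut) to 1 (fully open). In form: {"travel": [[x, y, z], ...], "rotation": [[rx, ry, rz], ...], "grip": [grip, ...]}. A call has 1 to 12 rows; each row shifts and turns the commanded pose from where the row before left it, along the tool's axes as they then stand; what a row does not reach is not made up. A row lasts 1/12 s, in which the tool goes at most 41.7 mm and 7.16 degrees, less where a joint would pass 70% of its speed; a pose out of reach is approached as far as the arm can. A call is refused whole if a number of a shift passes 0.0417 or a number of a turn 0.125, either way. A call with a gripper value outside its range is refused whole. The fingers move at their own pace and stop on an object; the grip force is fixed at half the most. Time passes only in rows, so rows that do not move let the fingers close. It gives the time, the measured TCP pose, the force and the opening at its end, in the units of the state.
- arm.read_state(): the state, without advancing time (a new reading comes with each control period).
- optics.get_image(name): name is "scene" or "top"; returns a dict with "image" (480x640x3 uint8, blue, green, red), "depth" (480x640 float32, mm along the optical axis (not along the pixel's ray), 0 where there is no reading), "camera_matrix" (3x3 intrinsics, pixels), "k1" (the pictures are not rectified: a ray, as slopes to the right and down, at radius r is drawn at 1 + k1 r^2 times it, then the intrinsics apply), "R" (3x3) and "t" (3): a world point X has camera coordinates R X + t. Camera axes: x right, y down, z forward; pixel columns grow to the right and rows downward; lengths in mm; the calibration is good to about 2 mm. A picture is of the moment at which its call begins.
- workorder.job_done(): hands the job in, once; it reports no verdict.
The state is a dict: "clock": time; "joints": joint angles; "joint_vel": joint speeds; "joint_efforts": joint torques, N m; "position": TCP position; "ee_rot": TCP orientation; "contact_force": force on the tool from outside, world axes, zero at the start; "wrist_torque": the same for the moment, N m; "gripper_width": finger opening in mm.
Only numpy, scipy, OpenCV 4.12 (cv2) and the standard library are available. Lean on these libraries where they do the work, as an engineer would, in place of code of your own. Each camera call takes 0.05 s, during which the arm holds its last target. There are 200 camera calls.

TASK

Get the bottle leak tester ready for its vacuum check: first press the red vent plunger on the tester's side ear all the way down to its stop and let it spring back up. Then take the blue cover by its black bar grip, slide it over the tester's orange gasket, long side along long side, until it drops onto the locating pin hidden beneath it, and press it fully down against the springy gasket. Finish while still holding the cover down in the gripper's fingers, without letting go, and leave the bottles and other things on the bench where they stand.

Things in the scene. Friction and masses are not known exactly. Their poses are not given: they have to be found in the camera images.
- tester: white leak tester, fixed to the bench: housing 150 (own x) x 120 (own y) x 44 mm tall, and on its +y side an ear 62 mm wide in x that reaches out to y = +143 mm, 42 mm tall. Origin at the bench surface, straight below the locating pin in the middle of the housing. Orange gasket pad 124 (x) x 94 (y) mm on the housing, its top 52 mm above the bench at rest
- pin_tip (a point): top of the steel locating pin that stands up through the middle of the orange gasket, 62 mm above the bench: it protrudes 10 mm above the resting gasket, 12 mm in diameter, the top 5 mm tapering to 6 mm in diameter. Axes as the tester's
- gasket (a joint): how far the spring gasket pad is pushed down: 0 at rest, 0.005 m at its stop. It pushes back with about 7 N at rest (more than the cover weighs) and 14 N at the stop, so it lifts the cover again unless held down
- vent (a joint): how far the vent plunger is pushed down: 0 at rest, 0.010 m at its stop; spring force about 3 N at rest and 8 N at the stop; it springs back by itself
- vent_top (a point): centre of the flat top of the red plunger head (30 mm in diameter, 11 mm thick) on the ear, 105 mm from the pin along the tester's +y; 80 mm above the bench at rest, 70 mm when fully down; moves with the plunger
- cover: loose blue cover plate 130 (own x) x 100 (own y) x 22 mm, about 0.4 kg, lying flat on the bench; origin at the centre of its underside, z up. In the middle of its underside is a blind socket of 14 mm diameter, 18 mm deep, that goes over the pin (either way round by half a turn). Set down on the pin, its underside lies 52 mm above the bench on the resting gasket, and 47 mm with the gasket at its stop
- cover_grip (a point): grasp point on the cover's black bar grip, on the cover's axis, 46 mm above its underside. The bar is 70 mm long along the cover's x, 24 mm wide along its y, and rises from 22 to 61 mm above the underside
- bottle0: sample bottle, cream body 46 mm across with an orange cap 40 mm across, 92 mm tall; origin at the centre of its underside; bystander
- bottle1: sample bottle, cream body 46 mm across with an orange cap 40 mm across, 92 mm tall; origin at the centre of its underside; bystander
- bottle2: sample bottle, cream body 46 mm across with an orange cap 40 mm across, 92 mm tall; origin at the centre of its underside; bystander
- jar: small cream jar with a white lid, 41 mm across, 46 mm tall, between the tester and the cover's place; origin at the centre of its underside; bystander
- tape: roll of orange tape lying flat, 84 mm across, 24 mm tall; origin at the centre of its underside; bystander
Things that resemble listed ones, but are neither listed nor needed, are in the scene too. Of the things that look like the cover, take the one that is nearest to the robot's base at the start.

How it is judged:
By the outcome, as a careful person would: the job done as asked, in the order asked, and still so for the second after the job is handed in, while the arm keeps its last pose, push and grip.
It also fails if it takes over 54 s, if anything falls off the work surface, if the arm or the gripper's body presses on something with over 40 N, if the wrist force passes 120 N, or if a joint passes its speed limit or range.

## Working session

There is one attempt and no reset: what is moved stays moved. The work goes in short steps, Python scripts to look and compute and a tool call to move; the robot and the scene stay as the last step left them, time stands still between calls to the robot, and variables do not carry over. Pictures are saved under pics/ and viewed, about 8 in all and at most 12, crops included, and the job is handed in when it is done.

Besides the shell and the picture viewer there is one more tool, called after ">>>" as name(argument=value, ...), one argument or row to a line, values as JSON. play_rows: Moves the arm, as the interface text tells. Its arguments: {"type":"object","properties":{"travel":{"type":"array","items":{"type":"array","items":{"type":"number"}}},"rotation":{"type":"array","items":{"type":"array","items":{"type":"number"}}},"grip":{"type":"array","items":{"type":"number"}}},"required":["travel","rotation","grip"]}

```bash
mkdir -p pics
python3 - <<'E'
from bench import arm, optics
import cv2,numpy as np
print(arm.read_state(), arm.grip_depth)
for n in ("scene","top"):
    d=optics.get_image(n); cv2.imwrite(f"pics/{n}0.png",d["image"]); np.savez(f"{n}0.npz",**d)
    print(n,d["camera_matrix"],d["k1"],d["R"],d["t"],-d["R"].T@d["t"])
E
```

```text
{'clock': 0.0, 'joints': array([ 1.43359686e+00,  3.85567694e-01,  6.64625426e-03, -5.08775335e-04,
       -1.19398699e+00, -2.58594828e-01]), 'joint_vel': array([-0.00056329, -0.00076965,  0.0010942 , -0.00047979, -0.00156888,
       -0.00242845]), 'joint_efforts': array([-1.17852710e-05, -3.92288625e+01,  1.88401508e+01,  4.18614015e+00,
       -4.63363394e-03, -3.45799677e-06]), 'position': array([240.72255053, 576.16172182, 230.22139509]), 'ee_rot': array([ 9.80463152e-01, -1.96699863e-01, -1.71945940e-04,  1.06844652e-03]), 'contact_force': array([ 0.24691153,  0.82800847, -0.25520312]), 'wrist_torque': array([ 0.00083013,  0.0034765 , -0.04486345]), 'gripper_width': 85.08004196468973} 18.700000000000003
scene [[474.30241606   0.         320.56671724]
 [  0.         474.30241606 235.05993221]
 [  0.           0.           1.        ]] 0.005603569779070916 [[ 0.76231225  0.64714996  0.00877247]
 [ 0.44923383 -0.5193218  -0.72697581]
 [-0.46590664  0.55812346 -0.68660703]] [-403.08521728 -242.16778729 1294.12233683] [1019.00694842 -587.18646374  716.03941801]
top [[569.82030471   0.         315.40441748]
 [  0.         569.82030471 243.45143784]
 [  0.           0.           1.        ]] -0.033826884859206756 [[ 0.02714061 -0.99945104 -0.01900004]
 [-0.99559431 -0.02531957 -0.09028229]
 [ 0.08975166  0.02136665 -0.99573496]] [ -72.34112414  588.80768478 1392.34741588] [ 463.21146954  -87.1428515  1438.19341966]
```

View pics/top0.png

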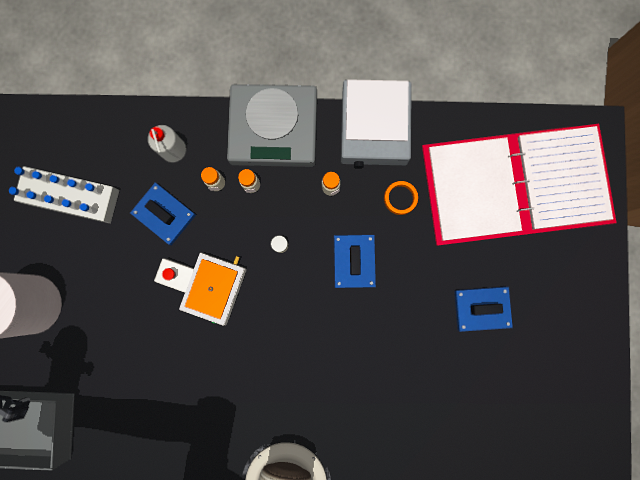

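View pics/scene0.png

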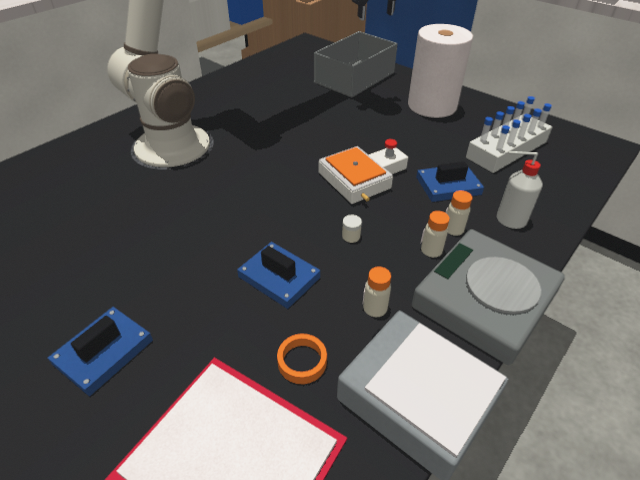

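The top view shows three blue covers near (162,213), (355,260) and (485,310). The tester gasket is at (211,289), the red plunger at (168,273) and the jar at (279,243). The scene view shows the same layout.

```bash
cat > h.py <<'E'
import cv2,numpy as np
def rays(d,uv):
    n=cv2.undistortPoints(np.float64(uv).reshape(-1,1,2),d["camera_matrix"],np.array([float(d["k1"]),0,0,0])).reshape(-1,2)
    return np.c_[n,np.ones(len(n))]
def cast(d,uv,z):
    R,t=d["R"],d["t"]; c=-R.T@t; r=rays(d,uv)@R
    return c+r*((z-c[2])/r[:,2])[:,None]
def cloud(d):
    v,u=np.mgrid[:480,:640]; r=rays(d,np.c_[u.ravel(),v.ravel()])*d["depth"].reshape(-1,1)
    return ((r-d["t"])@d["R"]).reshape(480,640,3)
def masks(img):
    h,s,v=cv2.split(cv2.cvtColor(img,cv2.COLOR_BGR2HSV)); 
    return dict(blue=(h>95)&(h<125)&(s>120)&(v>60),orange=(h>8)&(h<22)&(s>150)&(v>120),red=((h<6)|(h>174))&(s>150)&(v>80),dark=(v<45))
def blobs(m,amin=60):
    n,l,st,c=cv2.connectedComponentsWithStats(m.astype(np.uint8))
    return [(l==i) for i in range(1,n) if st[i,4]>=amin]
def uvof(m): v,u=np.nonzero(m); return np.c_[u,v]
def rect(d,m,z):
    p=cast(d,uvof(m),z)[:,:2]; (c,s,a)=cv2.minAreaRect(p.astype(np.float32))
    s=np.array(s); 
    if s[0]<s[1]: s=s[::-1]; a+=90
    return np.round(c,1),np.round(s,1),round((a+90)%180-90,1),p.mean(0).round(1)
E
python3 - <<'E'
from h import *
for n in ("top","scene"):
    d=dict(np.load(n+"0.npz")); C=cloud(d); M=masks(d["image"]); z=C[...,2]
    print(n)
    for k,lo,hi,zp in (("blue",16,30,22),("orange",45,60,52),("red",74,90,80),("orange",85,99,92),("dark",54,68,61)):
        for b in blobs(M[k]&(z>lo)&(z<hi)):
            print(k,uvof(b).mean(0).round(1),b.sum(),"z%.1f"%np.median(z[b]),*rect(d,b,zp), "cloud",np.median(C[b],0).round(1))
E
```

```text
top
blue [162.6 213.5] 1615 z22.3 [657.7 333.7] [133.4 100.9] 52.9 [657.1 331.6] cloud [656.3 330.6  22.3]
blue [354.4 260.9] 1708 z22.2 [ 550.  -154.9] [130.2 100.1] 2.4 [ 549.9 -154.8] cloud [ 550.  -152.9   22.2]
blue [483.5 309. ] 1725 z22.0 [ 439.3 -476. ] [131.  100.5] -84.7 [ 439.3 -475.3] cloud [ 438.4 -474.3   22. ]
orange [210.8 288.4] 1899 z52.2 [471.8 194.7] [123.2  94. ] -17.8 [471.6 194.6] cloud [471.5 194.5  52.2]
red [168.  273.7] 107 z80.4 [504.2 293.7] [26.5 24.2] 2.8 [503.9 293.8] cloud [503.3 293.7  80.4]
orange [208.6 174.9] 208 z91.6 [743.7 204. ] [39.3 36.4] 2.5 [744.  203.7] cloud [744.1 203.8  91.6]
orange [246.1 176.7] 206 z91.8 [742.  113.1] [38.7 36.7] -88.7 [741.6 113. ] cloud [741.1 112.7  91.8]
orange [330.7 179.4] 210 z91.8 [739.4 -91.4] [38.4 36.5] -88.6 [739.6 -90.6] cloud [739.6 -91.1  91.8]
dark [157.9 211. ] 242 z61.0 [657.4 331.4] [69.3 22.2] 53.4 [657.5 332.1] cloud [657.6 331.7  61. ]
dark [355.3 258.6] 139 z60.5 [ 549.7 -153.2] [67.9 21.8] 1.2 [ 553.1 -155.2] cloud [ 557.  -158.7   60.5]
dark [487.4 308.7] 262 z60.8 [ 440.8 -474.2] [70.5 21.4]
[... 713 characters left out ...]
z81.5 [505.1 292.7] [33.4 27.1] -55.3 [504.8 292.6] cloud [506.2 290.3  81.5]
orange [461.8 198. ] 229 z93.7 [746.7 200.4] [49.5 37.2] -61.2 [746.2 200.2] cloud [746.9 197.8  93.7]
orange [438.7 218.9] 260 z93.7 [743.  109.4] [50.2 37.5] -60.7 [743.3 110.1] cloud [743.8 108.   93.7]
orange [379.1 276.6] 363 z93.5 [741.7 -93.3] [46.1 38.2] -66.1 [742.  -93.5] cloud [742.5 -95.1  93.5]
dark [452.3 167.3] 249 z62.6 [660.4 328.5] [75.2 35.9] 53.4 [659.6 329.3] cloud [660.3 328.3  62.6]
dark [277.7 258.4] 386 z62.1 [ 553.9 -158. ] [73.5 27.8] 2.5 [ 554.5 -157.8] cloud [ 555.2 -158.7   62.1]
dark [ 92.6 334.2] 623 z62.0 [ 445.8 -477.7] [69.7 30.4] -84.4 [ 445.2 -478.7] cloud [ 446.5 -479.3   62. ]
```

```bash
cat > plan.py <<'E'
import sys,numpy as np
from scipy.spatial.transform import Rotation as Ro
from bench import arm
def plan(x,y,z,yaw=None):
    "total shift (m) and turn in tool axes to reach world TCP, tool x at yaw deg, pointing down"
    s=arm.read_state(); R=Ro.from_quat(s["ee_rot"]); M=R.as_matrix()
    cur=np.degrees(np.arctan2(M[1,0],M[0,0])); yaw=cur if yaw is None else yaw
    T=Ro.from_euler('z',yaw,degrees=True)*Ro.from_euler('x',180,degrees=True)
    print("t%.2f pos"%s["clock"],s["position"].round(1),"yaw%.2f"%cur,"tilt",M[:2,2].round(4),"F",s["contact_force"].round(1),"w%.1f"%s["gripper_width"])
    d=np.array([x,y,z])-s["position"]
    print("shift before turn",(M.T@d/1000).round(4),"after turn",(T.as_matrix().T@d/1000).round(4),"turn",(R.inv()*T).as_rotvec().round(4))
if __name__=="__main__": plan(*map(float,sys.argv[1:]))
E
python3 - <<'E'
from h import *
d=dict(np.load("top0.npz"));C=cloud(d)
d2=dict(np.load("scene0.npz"));C2=cloud(d2)
for c,n in((C,"top"),(C2,"scene")):
  m=(c[...,2]>105)&(c[...,0]>150)&(c[...,0]<900)&(abs(c[...,1])<700)
  for b in blobs(m,100):
    p=c[b]; print(n,uvof(b).mean(0),np.percentile(p,[2,50,98],axis=0).round(0).tolist())
m=(abs(C[...,2]-46)<4)&(C[...,1]<120)&(C[...,1]>-60)&(C[...,0]<700)&(C[...,0]>400)
for b in blobs(m,40): print("jar",rect(d,b,46))
E
python3 plan.py 504 293.7 120 -17.9
```

```text
top [161.02893309 137.82820976] [[790.0, 291.0, 106.0], [822.0, 311.0, 121.0], [857.0, 347.0, 176.0]]
top [ 17.71784602 304.5905652 ] [[354.0, 584.0, 108.0], [423.0, 599.0, 189.0], [487.0, 636.0, 224.0]]
top [ 13.235 408.275] [[203.0, 506.0, 256.0], [224.0, 522.0, 318.0], [245.0, 548.0, 350.0]]
scene [360.73780488   7.93292683] [[210.0, 504.0, 251.0], [225.0, 525.0, 281.0], [234.0, 535.0, 303.0]]
scene [390.44339623   6.50943396] [[245.0, 610.0, 249.0], [262.0, 616.0, 269.0], [268.0, 627.0, 286.0]]
scene [440.80846774  54.9233871 ] [[359.0, 583.0, 108.0], [443.0, 606.0, 186.0], [492.0, 691.0, 226.0]]
scene [526.54411765 174.8125    ] [[792.0, 288.0, 107.0], [830.0, 307.0, 126.0], [858.0, 329.0, 177.0]]
jar (array([586.3,  33.4]), array([37., 37.]), 1.5, array([586.3,  33.3]))
t0.10 pos [240.7 576.2 230.3] yaw-22.69 tilt [-0.0007 -0.0019] F [ 0.8  0.4 -0.4] w85.4
shift before turn [0.3518 0.1589 0.1107] after turn [0.3373 0.1879 0.1103] turn [ 0.002  -0.     -0.0835]
```

>>> play_rows(
  travel=[
    [0.0293,0.0132,0.004],
    [0.0293,0.0132,0.004],
    [0.0293,0.0132,0.004],
    [0.0293,0.0132,0.004],
    [0.0293,0.0132,0.004],
    [0.0293,0.0132,0.004],
    [0.0293,0.0132,0.004],
    [0.0293,0.0132,0.004],
    [0.0293,0.0132,0.004],
    [0.0293,0.0132,0.004],
    [0.0293,0.0132,0.004],
    [0.0293,0.0132,0.004],
  ],
  rotation=[
    [0,0,0],
    [0,0,0],
    [0,0,0],
    [0,0,0],
    [0,0,0],
    [0,0,0],
    [0,0,0],
    [0,0,0],
    [0,0,0],
    [0,0,0],
    [0,0,0],
    [0,0,0],
  ],
  grip=[0,0,0,0,0,0,0,0,0,0,0,0],
)

```text
clock: 1.1
position: [504.9, 293.5, 182.7]
ee_rot: [0.98, -0.197, -0.0, 0.0]
contact_force: [0.6, 0.7, -0.2]
gripper_width: -0.2
```

```bash
python3 plan.py 504 293.7 90
```

```text
t1.10 pos [504.9 293.5 182.7] yaw-22.67 tilt [-0.0008 -0.0005] F [ 0.6  0.7 -0.2] w-0.2
shift before turn [-0.0008  0.0001  0.0927] after turn [-0.0009  0.0002  0.0927] turn [0.0008 0.0005 0.    ]
```

>>> play_rows(
  travel=[
    [0,0,0.02],
    [0,0,0.02],
    [0,0,0.02],
    [0,0,0.02],
    [0,0,0.01],
    [0,0,0.005],
    [0,0,0.003],
    [0,0,0.003],
    [0,0,0.003],
    [0,0,0],
  ],
  rotation=[
    [0,0,0],
    [0,0,0],
    [0,0,0],
    [0,0,0],
    [0,0,0],
    [0,0,0],
    [0,0,0],
    [0,0,0],
    [0,0,0],
    [0,0,0],
  ],
  grip=[0,0,0,0,0,0,0,0,0,0],
)

```text
clock: 1.93
position: [504.8, 295.6, 80.1]
ee_rot: [0.981, -0.196, 0.001, -0.001]
contact_force: [-0.8, 0.9, 2.9]
gripper_width: -0.0
```

>>> play_rows(
  travel=[
    [0,0,0.003],
    [0,0,0.003],
    [0,0,0.003],
    [0,0,0],
  ],
  rotation=[
    [0,0,0],
    [0,0,0],
    [0,0,0],
    [0,0,0],
  ],
  grip=[0,0,0,0],
)

```text
clock: 2.27
position: [504.9, 295.6, 71.2]
ee_rot: [0.981, -0.196, 0.001, -0.001]
contact_force: [-1.3, 0.6, 7.6]
gripper_width: 0.1
```

Contact came at about 80 mm and 7.6 N at 71.2, so it's nearly at the stop.

>>> play_rows(
  travel=[
    [0,0,0.0015],
    [0,0,0.001],
    [0,0,0.001],
    [0,0,0],
  ],
  rotation=[
    [0,0,0],
    [0,0,0],
    [0,0,0],
    [0,0,0],
  ],
  grip=[0,0,0,0],
)

```text
clock: 2.6
position: [505.0, 295.7, 70.0]
ee_rot: [0.981, -0.196, 0.001, -0.001]
contact_force: [-4.1, -1.8, 16.4]
gripper_width: -0.1
```

>>> play_rows(
  travel=[
    [0,0,-0.005],
    [0,0,-0.01],
    [0,0,-0.02],
    [0,0,-0.03],
    [0,0,-0.03],
    [0,0,0],
  ],
  rotation=[
    [0,0,0],
    [0,0,0],
    [0,0,0],
    [0,0,0],
    [0,0,0],
    [0,0,0],
  ],
  grip=[0,0,0,0,0,0],
)

```text
clock: 3.1
position: [507.2, 297.0, 168.3]
ee_rot: [0.981, -0.196, 0.004, -0.004]
contact_force: [0.6, 0.2, 0.6]
gripper_width: -0.3
```

```bash
python3 plan.py 550 -155 140 2.4
```

```text
t3.10 pos [507.2 297.  168.3] yaw-22.61 tilt [0.0097 0.007 ] F [0.6 0.2 0.6] w-0.3
shift before turn [0.2131 0.4011 0.0256] after turn [0.0238 0.4534 0.0283] turn [-0.0086 -0.0084 -0.4364]
```

>>> play_rows(
  travel=[
    [0.0178,0.0334,0.001],
    [0.0178,0.0334,0.001],
    [0.0178,0.0334,0.001],
    [0.0178,0.0334,0.001],
    [0.0178,0.0334,0.001],
    [0.0178,0.0334,0.001],
    [0.0178,0.0334,0.001],
    [0.0178,0.0334,0.001],
    [0.0178,0.0334,0.001],
    [0.0178,0.0334,0.001],
    [0.0178,0.0334,0.001],
    [0.0178,0.0334,0.001],
  ],
  rotation=[
    [0,0,0],
    [0,0,0],
    [0,0,0],
    [0,0,0],
    [0,0,0],
    [0,0,0],
    [0,0,0],
    [0,0,0],
    [0,0,0],
    [0,0,0],
    [0,0,0],
    [0,0,0],
  ],
  grip=[0,0,0,0,0,0,0,0,0,1,1,1],
)

```text
clock: 4.1
position: [546.4, -159.0, 149.5]
ee_rot: [0.98, -0.197, -0.0, -0.0]
contact_force: [1.3, 1.0, 0.1]
gripper_width: 36.0
```

>>> play_rows(
  travel=[
    [0,0,0],
    [0,0,0],
    [0,0,0],
    [0,0,0],
    [0,0,0],
    [0,0,0],
  ],
  rotation=[
    [-0.0017,-0.0017,-0.087],
    [-0.0017,-0.0017,-0.087],
    [-0.0017,-0.0017,-0.087],
    [-0.0017,-0.0017,-0.087],
    [-0.0017,-0.0017,-0.087],
    [0,0,0],
  ],
  grip=[1,1,1,1,1,1],
)

```text
clock: 4.6
position: [546.5, -157.2, 149.4]
ee_rot: [1.0, 0.02, -0.005, 0.003]
contact_force: [0.8, -0.9, -0.1]
gripper_width: 85.4
```

```bash
python3 plan.py 550 -155 27.5 2.4
python3 - <<'E'
from bench import optics
from h import *
d=optics.get_image("scene"); cv2.imwrite("pics/scene1.png",d["image"]); C=cloud(d); M=masks(d["image"]); z=C[...,2]
for b in blobs(M["red"]&(z>60)&(z<95),40): print(uvof(b).mean(0).round(1),b.sum(),"z%.1f"%np.median(z[b]),*rect(d,b,80))
E
```

```text
t4.60 pos [ 546.5 -157.2  149.4] yaw2.31 tilt [-0.0106 -0.0066] F [ 0.8 -0.9 -0.1] w85.4
shift before turn [ 0.0049 -0.0028  0.1218] after turn [ 0.0036 -0.0021  0.1219] turn [ 0.0061  0.0109 -0.0016]
[390.4 143.4] 83 z81.8 [505.1 292.7] [33.4 27.1] -55.3 [504.9 292.6]
```

The plunger sprang back to 80 mm. Next I descend onto the bar.

>>> play_rows(
  travel=[
    [0.0036,-0.0021,0],
    [0,0,0.02],
    [0,0,0.02],
    [0,0,0.02],
    [0,0,0.02],
    [0,0,0.015],
    [0,0,0.01],
    [0,0,0.006],
    [0,0,0.004],
    [0,0,0],
  ],
  rotation=[
    [0.006,0.0105,0],
    [0,0,0],
    [0,0,0],
    [0,0,0],
    [0,0,0],
    [0,0,0],
    [0,0,0],
    [0,0,0],
    [0,0,0],
    [0,0,0],
  ],
  grip=[1,1,1,1,1,1,1,1,1,1],
)

```text
clock: 5.48
position: [550.4, -155.0, 34.4]
ee_rot: [1.0, 0.019, 0.0, 0.0]
contact_force: [0.7, -0.7, -0.8]
gripper_width: 85.4
```

```bash
python3 plan.py 550 -155 28 2.4
python3 - <<'E'
from bench import optics
from h import *
d=optics.get_image("scene"); cv2.imwrite("pics/scene2.png",cv2.resize(d["image"][180:330,180:380],None,fx=4,fy=4))
E
```

```text
t5.48 pos [ 550.4 -155.    34.4] yaw2.23 tilt [ 0.0001 -0.0003] F [ 0.7 -0.7 -0.8] w85.4
shift before turn [-0.0004  0.      0.0064] after turn [-0.0004  0.      0.0064] turn [ 0.0003 -0.0001 -0.003 ]
```

View pics/scene2.png

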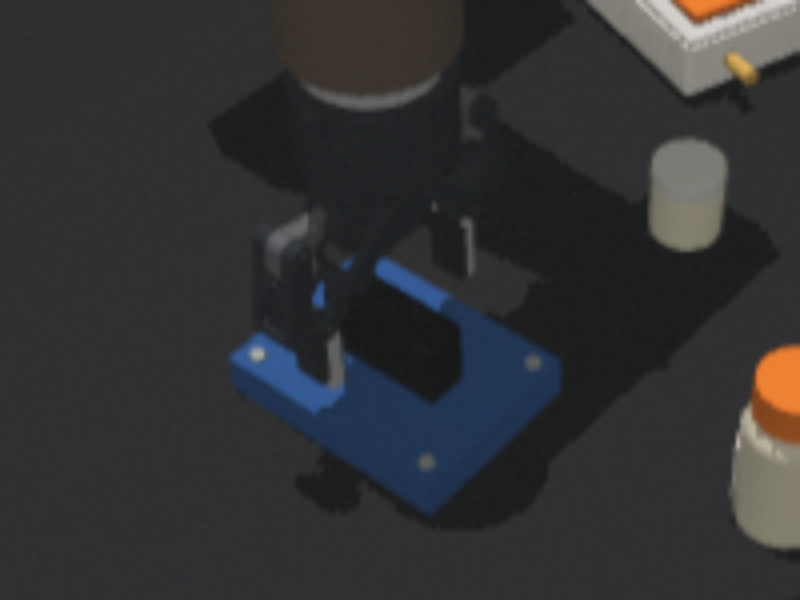

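The fingers straddle the bar: it sits at crop (405,330), with the fingers at (320,340) and (455,240). The jar is clear. I go down 5 mm and close.

>>> play_rows(
  travel=[
    [0,0,0.003],
    [0,0,0.002],
    [0,0,0],
    [0,0,0],
    [0,0,0],
    [0,0,0],
    [0,0,0],
    [0,0,0],
    [0,0,0],
    [0,0,0],
  ],
  rotation=[
    [0,0,0],
    [0,0,-0.003],
    [0,0,0],
    [0,0,0],
    [0,0,0],
    [0,0,0],
    [0,0,0],
    [0,0,0],
    [0,0,0],
    [0,0,0],
  ],
  grip=[1,1,0,0,0,0,0,0,0,0],
)

```text
clock: 6.37
position: [550.7, -155.1, 30.1]
ee_rot: [1.0, 0.021, 0.001, 0.0]
contact_force: [-1.0, -0.0, 2.5]
gripper_width: 22.9
```

>>> play_rows(
  travel=[
    [0,0,-0.01],
    [0,0,-0.02],
    [0,0,-0.03],
    [0,0,-0.03],
    [0,0,-0.02],
    [0,0,-0.01],
    [0,0,0],
    [0,0,0],
  ],
  rotation=[
    [0,0,0],
    [0,0,0],
    [0,0,0],
    [0,0,0],
    [0,0,0],
    [0,0,0],
    [0,0,0],
    [0,0,0],
  ],
  grip=[0,0,0,0,0,0,0,0],
)

```text
clock: 7.03
position: [549.4, -154.6, 148.8]
ee_rot: [1.0, 0.021, -0.001, -0.0]
contact_force: [0.1, 0.7, -4.6]
gripper_width: 23.4
```

```bash
python3 plan.py 471.7 194.6 140 -17.9
```

```text
t7.03 pos [ 549.4 -154.6  148.8] yaw2.38 tilt [-0.0012  0.0006] F [ 0.1  0.7 -4.6] w23.4
shift before turn [-0.0631 -0.3522  0.0092] after turn [-0.1813 -0.3085  0.0088] turn [-0.0005  0.0013  0.3539]
```

>>> play_rows(
  travel=[
    [-0.0048,-0.0272,0],
    [-0.0048,-0.0272,0],
    [-0.0048,-0.0272,0],
    [-0.0048,-0.0272,0],
    [-0.0048,-0.0272,0],
    [-0.0048,-0.0272,0],
    [-0.0048,-0.0272,0],
    [-0.0048,-0.0272,0],
    [-0.0048,-0.0272,0],
    [-0.0048,-0.0272,0],
    [-0.0048,-0.0272,0],
    [-0.0048,-0.0272,0],
  ],
  rotation=[
    [0,0,0],
    [0,0,0],
    [0,0,0],
    [0,0,0],
    [0,0,0],
    [0,0,0],
    [0,0,0],
    [0,0,0],
    [0,0,0],
    [0,0,0],
    [0,0,0],
    [0,0,0],
  ],
  grip=[0,0,0,0,0,0,0,0,0,0,0,0],
)

```text
clock: 8.03
position: [477.0, 169.1, 147.1]
ee_rot: [1.0, 0.021, -0.002, 0.001]
contact_force: [0.6, -0.8, -4.1]
gripper_width: 23.2
```

>>> play_rows(
  travel=[
    [0,0,0],
    [0,0,0],
    [0,0,0],
    [0,0,0],
    [0,0,0],
    [0,0,0],
    [0,0,0],
    [0,0,0],
  ],
  rotation=[
    [0,0,0.059],
    [0,0,0.059],
    [0,0,0.059],
    [0,0,0.059],
    [0,0,0.059],
    [0,0,0.059],
    [0,0,0],
    [0,0,0],
  ],
  grip=[0,0,0,0,0,0,0,0],
)

```text
clock: 8.7
position: [478.0, 168.1, 147.8]
ee_rot: [0.988, -0.155, -0.001, 0.001]
contact_force: [1.6, 0.1, -4.2]
gripper_width: 23.2
```

```bash
python3 plan.py 471.7 194.6 140 -17.9
python3 - <<'E'
from bench import optics
from h import *
for n in("top","scene"):
    d=optics.get_image(n); np.savez(n+"3.npz",**d); cv2.imwrite(f"pics/{n}3.png",d["image"]); C=cloud(d);M=masks(d["image"]);z=C[...,2]
    for b in blobs(M["blue"]&(z>80)&(z<170)&(C[...,0]<600)&(C[...,1]<400),40):
        p=C[b]; print(n,b.sum(),np.percentile(p,[2,50,98],axis=0).round(1).tolist(),*rect(d,b,140))
a,b=cv2.imread("pics/top3.png")[170:370,110:330],cv2.imread("pics/scene3.png")[60:260,260:480]
cv2.imwrite("pics/both3.png",cv2.resize(np.hstack([a,b]),None,fx=1.8,fy=1.8))
E
```

```text
t8.70 pos [478.  168.1 147.8] yaw-17.80 tilt [-0.003  -0.0025] F [ 1.6  0.1 -4.2] w23.2
shift before turn [-0.0141 -0.0234  0.0077] after turn [-0.0141 -0.0233  0.0078] turn [0.0033 0.0021 0.0017]
top 1241 [[409.6, 109.2, 133.9], [491.7, 150.0, 139.8], [545.3, 201.4, 145.4]] [477.5 166.4] [129.3 102. ] -17.3 [481.  152.7]
scene 1368 [[411.2, 103.3, 124.8], [503.8, 142.7, 141.8], [551.4, 204.7, 144.5]] [483.3 159.5] [152.1 117.1] -17.9 [493.4 145.7]
```

View pics/both3.png

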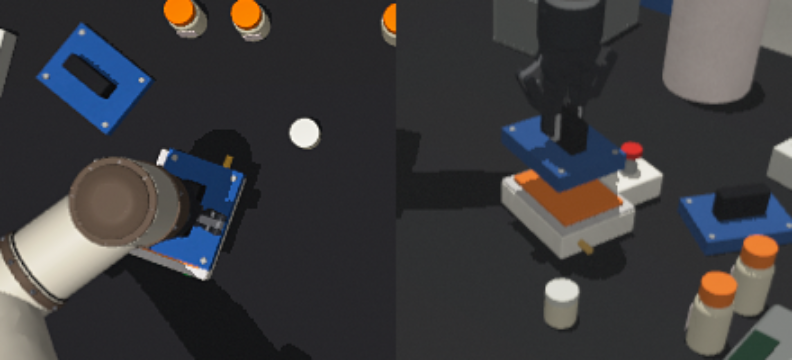

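The cover is held level, 119 mm up, with the tester beneath it. Its visible outline in the top view runs from about (155,150) to (245,275). Next I centre it and lower to just above the pin, then re-measure.

```bash
python3 plan.py 472.3 195.3 102 -17.9
```

```text
t8.80 pos [478.4 168.3 148.5] yaw-17.81 tilt [-0.0016 -0.0017] F [ 0.4  0.4 -4.3] w23.2
shift before turn [-0.014  -0.0239  0.0465] after turn [-0.0141 -0.0238  0.0465] turn [0.0021 0.001  0.0015]
```

>>> play_rows(
  travel=[
    [-0.005,-0.008,0],
    [-0.005,-0.008,0],
    [-0.004,-0.008,0],
    [0,0,0.015],
    [0,0,0.015],
    [0,0,0.01],
    [0,0,0.005],
    [0,0,0],
    [0,0,0],
  ],
  rotation=[
    [0,0,0],
    [0,0,0],
    [0,0,0],
    [0,0,0],
    [0,0,0],
    [0,0,0],
    [0,0,0],
    [0,0,0],
    [0,0,0],
  ],
  grip=[0,0,0,0,0,0,0,0,0],
)

```text
clock: 9.55
position: [473.4, 196.2, 104.7]
ee_rot: [0.988, -0.155, 0.0, 0.0]
contact_force: [-0.0, -0.1, -2.8]
gripper_width: 23.2
```

```bash
python3 plan.py 472.3 195.3 102 -17.9
python3 - <<'E'
from bench import optics
from h import *
for n in("top","scene"):
    d=optics.get_image(n); np.savez(n+"4.npz",**d); cv2.imwrite(f"pics/{n}4.png",d["image"]); C=cloud(d);M=masks(d["image"]);z=C[...,2]
    for b in blobs(M["blue"]&(z>60)&(z<130)&(C[...,0]<570)&(C[...,1]<300),40):
        p=C[b]; print(n,b.sum(),np.percentile(p,[2,50,98],axis=0).round(1).tolist(),*rect(d,b,94))
a,b=cv2.imread("pics/top4.png")[230:350,140:280],cv2.imread("pics/scene4.png")[100:220,300:440]
cv2.imwrite("pics/both4.png",np.vstack([cv2.resize(i,None,fx=2.5,fy=2.5) for i in (a,b)])) if 0 else cv2.imwrite("pics/both4.png",cv2.resize(np.hstack([a,b]),None,fx=2.8,fy=2.8,interpolation=cv2.INTER_CUBIC))
E
```

```text
t9.55 pos [473.4 196.2 104.7] yaw-17.83 tilt [ 0.0008 -0.0005] F [-0.  -0.1 -2.8] w23.2
shift before turn [-0.0007  0.0011  0.0027] after turn [-0.0007  0.0011  0.0027] turn [ 0.0003 -0.0009  0.0012]
top 1203 [[405.4, 136.8, 87.9], [487.6, 178.0, 97.0], [540.5, 229.9, 103.2]] [472.8 195.1] [129.9 102.4] -16.8 [477.  181.4]
scene 1266 [[405.4, 131.2, 82.2], [498.3, 171.0, 98.7], [547.0, 233.2, 102.0]] [475.5 191.7] [150.8 117.6] -17.7 [485.4 178. ]
```

View pics/both4.png

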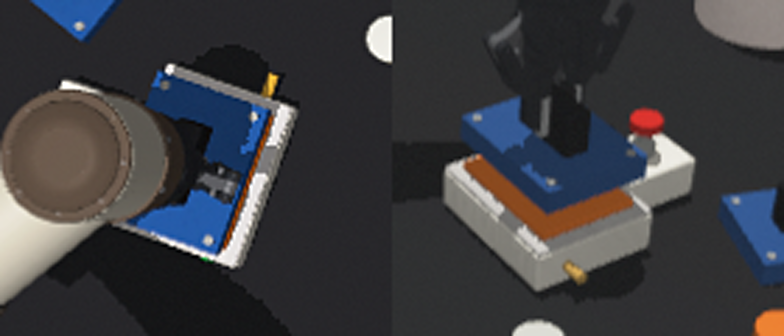

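Run:
```python
from h import *
def riv(n,i,z,cen,rad):
    d=dict(np.load(f"{n}{i}.npz")); im=d["image"]; h,s,v=cv2.split(cv2.cvtColor(im,cv2.COLOR_BGR2HSV))
    C=cloud(d); near=np.hypot(C[...,0]-cen[0],C[...,1]-cen[1])<rad
    m=(near&(s<130)&(v>70)&(abs(C[...,2]-z)<8))
    for b in blobs(m,2):
        if b.sum()<40:
            w=np.where(b,v.astype(float),0); uv=uvof(b); ww=w[b]; c=(uv*ww[:,None]).sum(0)/ww.sum()
            print(n,i,c.round(1),b.sum(),cast(d,c,z)[0].round(1))
riv("top",0,22,(550,-155),85); riv("scene",0,22,(550,-155),85)
riv("top",4,96.6,(473,195.5),85); riv("scene",4,96.6,(473,195.5),85)
for n in("top","scene"):
    d=dict(np.load(f"{n}0.npz")); im=d["image"]; C=cloud(d); M=masks(im)
    g=(np.hypot(C[...,0]-471.7,C[...,1]-194.6)<15)&~M["orange"]
    for b in blobs(g,2): print("pin",n,uvof(b).mean(0),b.sum(),cast(d,uvof(b).mean(0),58)[0].round(1), C[b][:,2].max().round(1))
```

```text
top 0 [369.9 238.3] 9 [ 607.2 -192.3   22. ]
top 0 [337.8 239. ] 10 [ 603.5 -112.3   22. ]
top 0 [371.1 282.5] 12 [ 497.2 -197.3   22. ]
top 0 [338.8 283. ] 10 [ 493.9 -117.5   22. ]
scene 0 [267.  245.4] 2 [ 484.2 -119.9   22. ]
scene 0 [271.2 245.3] 12 [ 490.5 -113.9   22. ]
scene 0 [261.7 249.9] 3 [ 485.2 -136.4   22. ]
scene 0 [243.9 268. ] 20 [ 494.8 -194.9   22. ]
scene 0 [312.9 270.1] 19 [ 601.8 -109.9   22. ]
scene 0 [286.1 295. ] 20 [ 605.3 -190.3   22. ]
top 4 [198.4 259.9] 11 [537.9 218.1  96.6]
top 4 [230.2 271.2] 10 [513.1 141.2  96.6]
top 4 [187.2 310.1] 5 [418.9 239.1  96.6]
top 4 [204.4 316.2] 22 [405.8 197.7  96.6]
top 4 [213.8 315.5] 13 [408.1 175.6  96.6]
scene 4 [329.9 141.6] 11 [403.9 180.5  96.6]
scene 4 [351.5 148.5] 2 [461.3 190.9  96.6]
scene 4 [384.7 154.2] 12 [534.3 222.7  96.6]
scene 4 [356.4 164.4] 14 [509.4 146.7  96.6]
pin top [210.42857143 288.5       ] 14 [471.4 194.2  58. ] 66.0
pin scene [355.05555556 163.11111111] 18 [471.9 194.6  58. ] 63.4
```

Rivets in the top view put the cover centre at (473.0, 196.6). The pin and gasket are at (471.6, 194.5), so I shift by (-1.4, -2.1) mm. TCP offsets before and after the grasp agree to within 0.2 mm.

```bash
python3 plan.py 472.0 194.1 94 -17.8
```

```text
t9.65 pos [473.7 196.3 105.4] yaw-17.85 tilt [0.002  0.0005] F [-0.3 -1.  -3.3] w23.4
shift before turn [-0.001   0.0026  0.0114] after turn [-0.001   0.0026  0.0114] turn [-0.0011 -0.0018 -0.0008]
```

>>> play_rows(
  travel=[
    [-0.0008,0.0026,0],
    [0,0,0.004],
    [0,0,0.004],
    [0,0,0.003],
    [0,0,0.002],
    [0,0,0.002],
    [0,0,0],
  ],
  rotation=[
    [0,0,0],
    [0,0,0],
    [0,0,0],
    [0,0,0],
    [0,0,0],
    [0,0,0],
    [0,0,0],
  ],
  grip=[0,0,0,0,0,0,0],
)

```text
clock: 10.23
position: [471.3, 193.4, 89.0]
ee_rot: [0.988, -0.155, -0.0, 0.001]
contact_force: [0.4, 0.3, -3.9]
gripper_width: 22.9
```

```bash
python3 plan.py 472.0 194.1 84 -17.8
```

```text
t10.23 pos [471.3 193.4  89. ] yaw-17.87 tilt [-0.0004 -0.001 ] F [ 0.4  0.3 -3.9] w22.9
shift before turn [ 0.0004 -0.0009  0.005 ] after turn [ 0.0004 -0.0009  0.005 ] turn [ 0.0011  0.0001 -0.0012]
```

>>> play_rows(
  travel=[
    [0.0003,-0.0006,0.002],
    [0,0,0.002],
    [0,0,0.001],
    [0,0,0],
  ],
  rotation=[
    [0,0,0],
    [0,0,0],
    [0,0,0],
    [0,0,0],
  ],
  grip=[0,0,0,0],
)

```text
clock: 10.57
position: [471.8, 194.0, 84.3]
ee_rot: [0.988, -0.155, 0.0, 0.0]
contact_force: [-0.4, 0.2, -3.8]
gripper_width: 23.2
```

>>> play_rows(
  travel=[
    [0,0,0.001],
    [0,0,0.001],
    [0,0,0.001],
    [0,0,0],
  ],
  rotation=[
    [0,0,0],
    [0,0,0],
    [0,0,0],
    [0,0,0],
  ],
  grip=[0,0,0,0],
)

```text
clock: 10.9
position: [472.1, 194.2, 82.1]
ee_rot: [0.988, -0.155, 0.0, 0.0]
contact_force: [-1.8, 0.4, 0.0]
gripper_width: 23.3
```

The pin is in the socket, with the underside at about 52 mm and touching the gasket. Next I press.

>>> play_rows(
  travel=[
    [0,0,0.001],
    [0,0,0.001],
    [0,0,0.001],
    [0,0,0.001],
    [0,0,0.001],
    [0,0,0],
  ],
  rotation=[
    [0,0,0],
    [0,0,0],
    [0,0,0],
    [0,0,0],
    [0,0,0],
    [0,0,0],
  ],
  grip=[0,0,0,0,0,0],
)

```text
clock: 11.4
position: [472.2, 194.2, 77.6]
ee_rot: [0.988, -0.155, 0.001, 0.0]
contact_force: [-3.9, -1.6, 8.4]
gripper_width: 23.5
```

>>> play_rows(
  travel=[
    [0,0,0.001],
    [0,0,0.001],
    [0,0,0],
  ],
  rotation=[
    [0,0,0],
    [0,0,0],
    [0,0,0],
  ],
  grip=[0,0,0],
)

```text
clock: 11.65
position: [472.2, 194.2, 77.0]
ee_rot: [0.988, -0.155, 0.001, 0.0]
contact_force: [-7.4, -1.6, 16.1]
gripper_width: 23.3
```

>>> play_rows(
  travel=[
    [-0.0005,0,0.0007],
    [0,0,0],
    [0,0,0],
    [0,0,0],
    [0,0,0],
    [0,0,0],
  ],
  rotation=[
    [0,0,0],
    [0,0,0],
    [0,0,0],
    [0,0,0],
    [0,0,0],
    [0,0,0],
  ],
  grip=[0,0,0,0,0,0],
)

```text
clock: 12.15
position: [472.2, 194.2, 77.0]
ee_rot: [0.988, -0.155, 0.001, 0.0]
contact_force: [-6.5, -2.2, 20.0]
gripper_width: 23.3
```

```bash
python3 plan.py 472.0 194.1 77 -17.8
python3 - <<'E'
from bench import optics
from h import *
for n in("top","scene"):
    d=optics.get_image(n); np.savez(n+"5.npz",**d); cv2.imwrite(f"pics/{n}5.png",d["image"]); C=cloud(d);M=masks(d["image"]);z=C[...,2]
    for b in blobs(M["blue"]&(z>40)&(z<100)&(C[...,0]<570)&(C[...,1]<300)&(C[...,1]>0),40):
        print(n,b.sum(),"z%.1f"%np.median(z[b]),*rect(d,b,69))
    for b in blobs(M["red"]&(z>60)&(z<95),20): print("vent",np.median(z[b]))
    for b in blobs(M["orange"]&(z>85)&(z<99)): print("bottle",*rect(d,b,92)[:1])
E
```

```text
t12.15 pos [472.2 194.2  77. ] yaw-17.79 tilt [ 0.0025 -0.0005] F [-6.5 -2.2 20. ] w23.3
shift before turn [-0.0002  0.0002 -0.    ] after turn [-0.0002  0.0002 -0.    ] turn [-0.0003 -0.0025  0.0001]
top 1112 z69.2 [471.8 193.4] [129.3 100. ] -17.7 [476.2 178.9]
bottle [743.7 204. ]
bottle [742.  113.1]
bottle [739.4 -91.4]
scene 1225 z70.8 [477.  186.7] [149.4 114.2] -18.0 [486.8 172.3]
vent 81.81833331289928
bottle [746.6 200.6]
bottle [742.9 109.6]
bottle [742.3 -94. ]
```

View pics/scene5.png

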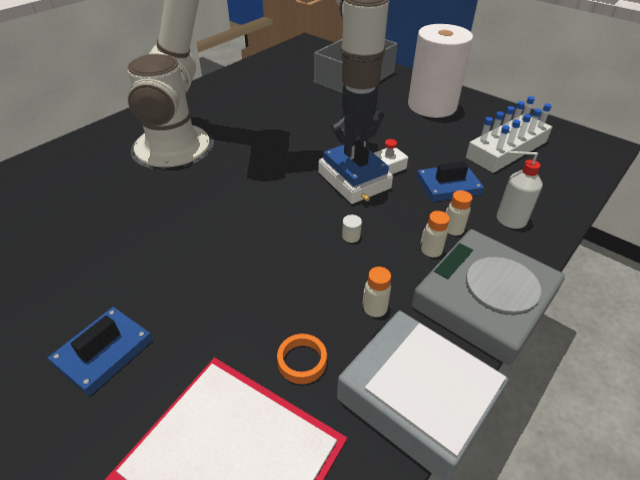

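The cover is seated flat on the tester at (356,165) with its top at 69 mm, which puts the underside at 47 mm. The plunger is up at (390,145), and the bottles, jar and tape haven't moved. Handing in.

```bash
python3 -c "
from bench import workorder
print(workorder.job_done())"
```

```text
the job is handed in; nothing more can be done
None
```

I finished the job in the order asked and handed it in at about 12 s of the 54 s allowed, with the gripper still holding the cover down.

- **Vent plunger:** I pressed it to 70.0 mm, where the force rose to 16 N, well above the 8 N spring, so it was at its stop. A camera check afterwards showed it back at about 80 mm.
- **Cover:** I took the one nearest the base, 571 mm away, by its bar. It went onto the pin with no contact force until the gasket, then I pressed until it would go no lower.
- **Last checks:**
  - The top camera puts the cover's upper face at 69.2 mm, so its underside is at about 47 mm, the gasket's stop. The arm's own reading gives the same height.
  - The long sides agree within about 0.1°, the upward force on the tool is 20 N, and the finger opening is 23 mm.
  - The bottles measured the same in the top view as at the start. The jar and tape look unmoved in the picture, but I did not re-measure them.
- **Disagreements:** The scene camera read heights about 1.5–2 mm higher than the top camera, including before anything was moved, so I put it down to its calibration. A small side load of about 7 N stays on the tool.

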